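# Raise the telescopic menu sign beside the crepe counter window and hold it up

### The job

The little menu sign by the serving window is pushed all the way down: take it by its grip so that your fingers squeeze in the red release button, and, keeping the button squeezed, draw the sign gently straight up past the first stop to the second stop, as high as it goes, and do not let it drop back. Leave the two sauce bottles, the lidded tub and the little clear pot standing where they are. Finish while still holding the sign up there by the grip with the button squeezed in, so that I can tighten the collar: do not let go.

Things in the scene. Friction and masses are not known exactly. Their poses are not given: they have to be found in the camera images.
- stand: telescopic stand of the menu sign, bolted down. Origin: centre of its underside, on the counter, on the mast axis; z up; +x is the side the sign faces, -y the side of the red button. Foot disc 140 mm across, 12 mm high; aluminium outer tube 25 mm across; a grey grip on top of the inner steel mast (19 mm across). Mast, grip, sign and button belong to it; they weigh 0.25 to 0.5 kg
- grip (a point): middle of the grip, on the mast axis, 175 mm above the counter when down; rises with the mast; axes as the stand. Upright grey block 24 mm (x) by 26 mm (y) by 50 mm high (25 mm above and below), free above and on both y sides. Close the fingers along y: one on the red button (-y face), one on the plain +y face. 34 mm over the button when it is out, 28 mm when in
- button_face (a point): middle of the outer face of the red release button, on the -y side of the grip at the height of grip: 21 mm from the mast axis when out, 15 mm when pressed in. The face is 16 mm (x) by 30 mm high
- sign (a point): middle of the sign, 48 mm to +x of the mast axis and 79 mm below grip, rising with the mast: a black-framed card 160 mm wide (y), 112 mm high (z), 8 mm thick (x). Its top edge is 2 mm above the underside of the grip
- collar_top (a point): centre of the top of the black clamp collar, 36 mm across, on the mast axis, 145 mm above the counter; fixed. Its screw knob sticks out 36 mm to -x, 12 mm lower. A black ring on the mast comes out just above the collar at the first stop, a pair of red rings at the second
- mast (a joint): height of the mast above fully down, m: 0 down (start), 0.050 first stop, 0.100 second stop, which is also the hard end of travel. Slides with 1.5 N of friction besides its weight. With the button out a catch locks it at each of the three places; with the button held in it runs freely, also through the first stop; let out between stops, the button's catch rubs and the sign stays there or sinks to the stop below
- release (a joint): travel of the red button into the grip (towards the stand's +y), m: 0 out, 0.006 fully in. Spring: about 2 N to start, 7 N fully in; the catch is free beyond 0.0045
- choco_bottle: dark brown squeeze bottle standing on its white cap, 54 mm across, 147 mm tall, 0.28 kg; origin at the centre of its underside. Leave alone
- caramel_bottle: amber squeeze bottle standing on its white cap, 54 mm across, 147 mm tall, 0.28 kg; origin at the centre of its underside. Leave alone
- tub: pale food tub with a white lid, 146 x 102 mm, 58 mm high; origin at the centre of its underside. Leave alone
- pot: small clear open pot, 68 mm across, 36 mm high; origin at the centre of its underside. Leave alone
There are look-alikes about, which are no part of the job. What is shaped like the stand but blue is not meant.

How it is judged:
On the way, in this order (a step that is already met when the one before it is completed fails the run):
1. the red button is squeezed right in while the sign is still down (value of joint release above 0.0045 m and value of joint mast below 0.015 m), for 0.1 s.
2. the sign is up past the first stop, carried by the fingers on the grip (value of joint mast above 0.06 m and contact force between the fingers and stand above 4 N), for 0.1 s.
At the end, for the whole second after the job is handed in: The mast is at its second stop (within 5 mm of 100 mm) and still, the fingers grip it with the red button squeezed in beyond 4.5 mm (so the catch is free and the hand carries the sign), and the bottles, tub and pot stand within 30 mm of where they were (value of joint mast above 0.095 m and value of joint release above 0.0045 m and velocity of joint mast between -0.02 and 0.02 m/s and contact force between the fingers and stand above 4 N and distance of each of choco_bottle, caramel_bottle, tub, pot from where it was at the start of the episode below 0.03 m and angle between each of choco_bottle, caramel_bottle, tub, pot's own z axis and vertical below 0.2 rad); the arm keeps its last pose, push and grip.
It fails at once if a bottle, the tub or the pot is knocked over or pushed more than 30 mm (distance of any of choco_bottle, caramel_bottle, tub, pot from where it was at the start of the episode above 0.03 m or angle between any of choco_bottle, caramel_bottle, tub, pot's own z axis and vertical above 0.4 rad).
It fails at once if the sign is jerked up (faster than 0.5 m/s) (velocity of joint mast above 0.5 m/s).
It fails at once if the sign drops back after it has been lifted (velocity of joint mast below -0.2 m/s).
It also fails if it takes over 32 s, if anything falls off the work surface, if the arm or the gripper's body presses on something with over 40 N, if the wrist force passes 120 N, or if a joint passes its speed limit or range.

### The arm

A 6-joint arm with a two-finger parallel gripper is mounted at the origin on the work surface. World frame = base frame: x ahead of the robot, y to its left, z up, the work surface at z = 0. Lengths are in m, angles in rad, forces in N, time in s.
With the tool pointing down it reaches from about 0.275 to 0.875 m from the base axis. Payload 12.5 kg.
Tool frame: the origin (TCP) lies on the centre line of the jaws, within the pads' length; the fingertips stand r.finger_overhang ahead of it and the grasp point (between the pads) lies 3 mm ahead of it (r.finger_overhang is the distance from the TCP to the fingertips, in m); z points along the fingers, y is the direction in which the jaws open and shut (so a half turn about z gives the same grasp; the last joint's range is limited). The gripper opens to 85 mm and grips with 20 to 120 N. Pads are 22 mm wide; open, the fingers measure 114 mm over their backs; the gripper's body (76 mm by 85 mm) begins 54 mm behind the grasp point. The pads swing forward as they close: fully open they stand 13 mm farther back than shut.
Start: joints at [-1.402, 0.351, 1.652, -0, 1.139, -0.085], TCP at [0.138, -0.532, 0.225] pointing down, gripper open.
Joint ranges: [-2.75, 2.75], [-0.79, 2.1], [0.01, 2.65], [-1.57, 4.71], [0.07, 3.14], [-2.87, 2.87]. Speed limits (rad/s): [2.22, 2.22, 2.79, 3.14, 3.14, 3.14].

### API

Orientations are given as a unit quaternion [x, y, z, w].
In Python, from cell import r, optics gives the robot as it stands. The module is installed in compiled form; this text tells all that it offers. Calls block until the motion is done:
- r.move_to(position, orientation): joint-space move of the TCP to a pose.
- r.move_linear(position, rot=None, vel=0.15): straight line of the TCP; rot=None keeps the orientation; vel is the mean speed in m/s.
- r.set_joints(angles): joint-space move.
- r.set_gripper(opening, squeeze=None): opening from 0.0 (shut) to 1.0 (fully open); squeeze is the grip in N (None keeps the last); returns when the fingers have stopped.
- r.sleep(seconds).
- r.inverse_kinematics(position, orientation): joint angles nearest the present ones, or None.
- optics.get_image(name): name is "side" or "top" or "wrist"; returns a dict with "pixels" (480x640x3 uint8, red, green, blue), "depth" (480x640 float32, m along the optical axis (not along the pixel's ray), 0 where there is no reading), "fx", "fy", "cx", "cy" (pixels), "camera_from_world" (4x4, takes a point from world to camera coordinates); the wrist camera has in their place "mount" (4x4, takes a point from camera to tool coordinates, whose origin is the TCP and whose axes are the flange's). Camera axes: x right, y down, z forward; pixel columns grow to the right and rows downward; lengths in m; the calibration is good to about 2 mm. A picture is of the moment at which its call begins: read the wrist's pose just before it.
A pose or a line that the arm cannot do raises r.PlanningError and nothing moves.
- r.hand_in(): hands the job in, once; it reports no verdict.
Readings, each from a call of its own:
- r.current_t(): time.
- r.current_q(): joint angles.
- r.current_qvel(): joint speeds.
- r.current_effort(): joint torques, N m.
- r.current_tool_pos(): TCP position.
- r.current_ee_rot(): TCP orientation.
- r.current_contact_force(): force on the tool from outside, world axes, zero at the start.
- r.current_torque(): the same for the moment, N m.
- r.current_opening(): opening from 0.0 (shut) to 1.0 (fully open).
Only numpy, scipy, OpenCV 4.12 (cv2) and the standard library are available. Lean on these libraries where they do the work, as an engineer would, in place of code of your own. Each camera call takes 0.05 s, during which the arm holds its last target.

## Working session

There is one attempt and no reset: what is moved stays moved. The work goes in short steps, each a Python script; the robot and the scene stay as the last script left them, time stands still between calls to the robot, and variables do not carry over. Pictures are saved under pics/ and viewed, and the job is handed in when it is done.

```bash
mkdir -p pics; cat > h.py <<'E'
from cell import r, optics
import numpy as np, cv2, pickle
def snap(n):
    p=np.array(r.current_tool_pos()); q=np.array(r.current_ee_rot())
    d=optics.get_image(n); d['p']=p; d['q']=q
    return d
def pix2w(d,u,v,z=None):
    z=d['depth'][int(round(v)),int(round(u))] if z is None else z
    c=np.array([(u-d['cx'])/d['fx']*z,(v-d['cy'])/d['fy']*z,z,1])
    if 'camera_from_world' in d: return (np.linalg.inv(d['camera_from_world'])@c)[:3]
    from scipy.spatial.transform import Rotation as R
    return R.from_quat(d['q']).apply((d['mount']@c)[:3])+d['p']
def save(d,f): cv2.imwrite(f,d['pixels'][:,:,::-1])
E
python3 - <<'E'
from h import *
for n in ['side','top']:
    d=snap(n); save(d,f'pics/{n}0.png'); pickle.dump(dict(d),open(f'{n}0.pkl','wb'))
print(r.current_t(),r.finger_overhang,r.current_ee_rot())
E
```

```text
0.1 0.022 [ 9.91960935e-01  1.26543351e-01 -1.87529247e-05 -5.31592967e-04]
```

View pics/side0.png

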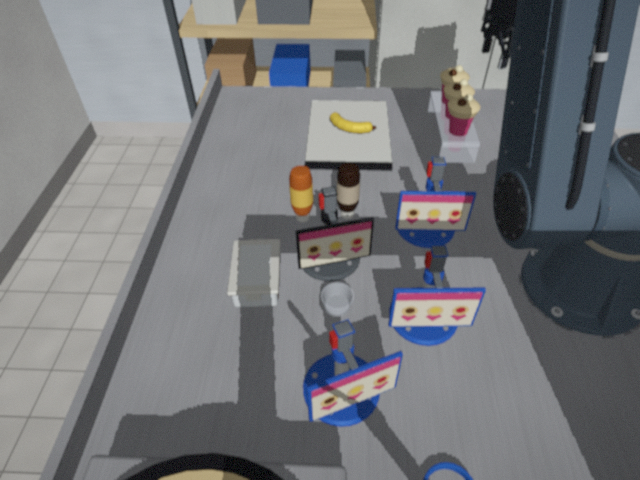

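View pics/top0.png

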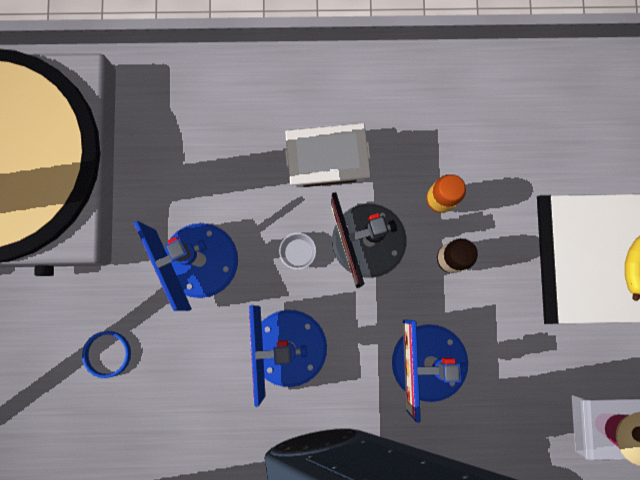

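The stand shapes in the top picture are at (195,260), (288,350), (430,362), all with blue feet and frames, and at (370,238), with a dark foot and black frame. The last one fits, so I'll confirm it enlarged.

```bash
python3 - <<'E'
import pickle
from h import pix2w
import numpy as np,cv2
T=pickle.load(open('top0.pkl','rb'));S=pickle.load(open('side0.pkl','rb'))
a=cv2.resize(T['pixels'][170:300,310:490],(720,520),interpolation=cv2.INTER_CUBIC);cv2.imwrite('pics/topc.png',a[:,:,::-1])
a=cv2.resize(S['pixels'][150:290,270:400],(557,600),interpolation=cv2.INTER_CUBIC);cv2.imwrite('pics/sidec.png',a[:,:,::-1])
for uv in [(378,228),(376,217),(337,200),(360,280),(450,188),(461,250),(328,150),(297,250),(405,240),(282,352),(450,370)]: print(uv,pix2w(T,*uv).round(4))
print(np.linalg.inv(T['camera_from_world']).round(3),np.linalg.inv(S['camera_from_world']).round(3))
E
```

```text
(378, 228) [ 0.5357 -0.063   0.1997]
(376, 217) [ 0.5534 -0.0605  0.1977]
(337, 200) [ 0.5897 -0.0013  0.1516]
(360, 280) [ 0.4574 -0.0357  0.1562]
(450, 188) [ 0.6078 -0.1895  0.1462]
(461, 250) [ 0.504  -0.2031  0.1472]
(328, 150) [0.6979 0.0107 0.0615]
(297, 250) [0.5225 0.071  0.0071]
(405, 240) [ 0.5379 -0.131   0.0069]
(282, 352) [0.3481 0.0882 0.2013]
(450, 370) [ 0.3163 -0.1664  0.2004]
[[-0.018 -0.993  0.116  0.408]
 [-1.     0.017 -0.013  0.027]
 [ 0.011 -0.116 -0.993  1.155]
 [ 0.     0.     0.     1.   ]] [[-0.999 -0.025  0.039  0.516]
 [-0.045  0.722 -0.69   0.649]
 [-0.011 -0.691 -0.723  0.808]
 [ 0.     0.     0.     1.   ]]
```

View pics/topc.png

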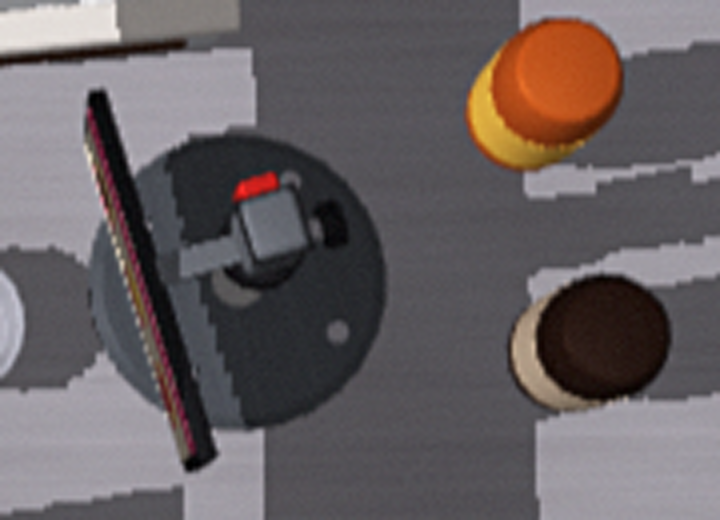

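View pics/sidec.png

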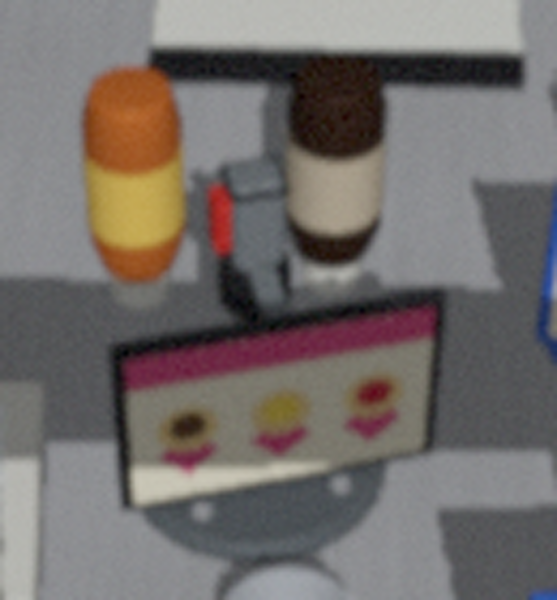

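Confirmed: the stand at top (378,226) has a black frame and grey foot, with its red button at (374,217) facing world +x. Next I'll fit the grip top from depth and hover over it.

```bash
cat > fit.py <<'E'
from h import *
from scipy.spatial.transform import Rotation as R
def cloud(d):
    v,u=np.mgrid[0:480,0:640]; z=d['depth']; m=z>0
    c=np.stack([(u-d['cx'])/d['fx']*z,(v-d['cy'])/d['fy']*z,z],-1)
    if 'camera_from_world' in d: M=np.linalg.inv(d['camera_from_world']); return c@M[:3,:3].T+M[:3,3],m
    M=d['mount']; Q=R.from_quat(d['q']).as_matrix()
    return (c@M[:3,:3].T+M[:3,3])@Q.T+d['p'],m
def fit(d,c0=(0.54,-0.063),rad=.04,zl=.193,zh=.21):
    P,m=cloud(d)
    k=m&(P[...,2]>zl)&(P[...,2]<zh)&(np.hypot(P[...,0]-c0[0],P[...,1]-c0[1])<rad)
    Q=P[k]; rect=cv2.minAreaRect((Q[:,:2]*1000).astype(np.float32))
    print('grip top n',k.sum(),'rect',rect,'mean',Q.mean(0).round(4),'mid-z',np.median(Q[:,2]).round(4))
    s=m&(P[...,2]>.135)&(P[...,2]<.162)&(np.hypot(P[...,0]-c0[0],P[...,1]-c0[1])<.11)
    s&=~(np.hypot(P[...,0]-c0[0],P[...,1]-c0[1])<.038)
    # keep side towards +y of grip
    s&=(P[...,1]>c0[1]+.015)
    W=P[s][:,:2]; 
    if len(W)>20:
        rr=cv2.minAreaRect((W*1000).astype(np.float32)); print('sign',len(W),rr, cv2.fitLine((W*1000).astype(np.float32),cv2.DIST_HUBER,0,.01,.01).ravel())
E
python3 - <<'E'
from fit import *
fit(pickle.load(open('top0.pkl','rb')))
def quat(a):
    x=np.array([np.cos(a),np.sin(a),0]); y=np.array([-x[1],x[0],0])
    return [R.from_matrix(np.c_[s*-x, s*y*1, [0,0,-1]]).as_quat() for s in (1,-1)]
for q in quat(np.radians(104.6)):
    print(R.from_quat(q).as_matrix().round(2).tolist(), r.inverse_kinematics([.54,-.064,.32],q))
E
```

```text
grip top n 282 rect ((543.218505859375, -62.7421875), (33.210487365722656, 25.2308292388916), 15.854920387268066) mean [ 0.54   -0.0633  0.1995] mid-z 0.1994
sign 620 ((527.6126098632812, -19.332862854003906), (159.75006103515625, 14.54759407043457), 15.837767601013184) [ 9.6256822e-01  2.7103943e-01  5.2561707e+02 -1.6917402e+01]
[[0.25, -0.97, 0.0], [-0.97, -0.25, -0.0], [0.0, 0.0, -1.0]] [-2.03585405e-01  2.58338503e-01  1.54028243e+00 -4.44089210e-16
  1.34297172e+00  2.68318918e+00]
[[-0.25, 0.97, 0.0], [0.97, 0.25, 0.0], [0.0, 0.0, -1.0]] [-2.03585405e-01  2.58338503e-01  1.54028243e+00 -4.44089210e-16
  1.34297172e+00 -4.58403475e-01]
```

```bash
python3 - <<'E'
from fit import *
a=np.radians(105.7); x=np.array([np.cos(a),np.sin(a),0]); y=np.array([-x[1],x[0],0])
q=R.from_matrix(np.c_[x,-y,[0,0,-1]]).as_quat(); np.save('q.npy',q)
p=list(r.current_tool_pos()); r.move_linear([p[0],p[1],.33],vel=.2)
r.move_to([.540,-.063,.33],q)
d=snap('wrist'); save(d,'pics/w1.png'); pickle.dump(dict(d),open('w1.pkl','wb'))
print(r.current_t(),r.current_tool_pos(),r.current_contact_force()); 
try: fit(d)
except Exception as e: print(e)
E
```

```text
3.0333 [ 0.53993056 -0.06372173  0.32998001] [-0.3268683  -0.10474788 -0.30156658]
grip top n 1427 rect ((542.12646484375, -63.18751525878906), (30.570552825927734, 25.290266036987305), 15.832159042358398) mean [ 0.54   -0.0629  0.2004] mid-z 0.2007
sign 3030 ((527.7154541015625, -19.60588836669922), (159.45590209960938, 14.34837818145752), 15.903480529785156) [ 9.6096313e-01  2.7667639e-01  5.2680865e+02 -1.6772734e+01]
```

View pics/w1.png

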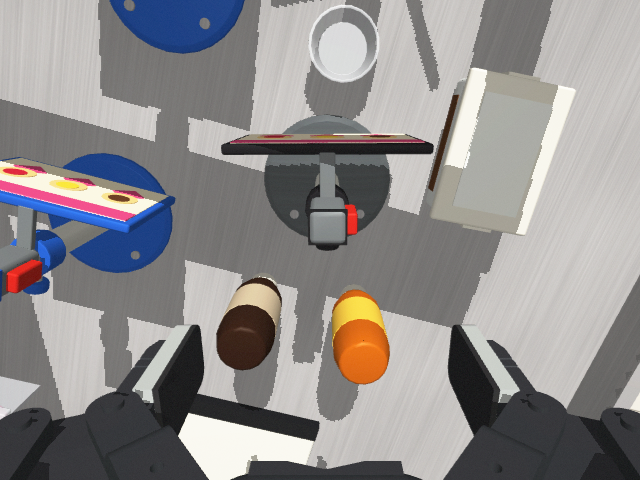

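```bash
python3 - <<'E'
from fit import *
a=np.radians(105.8); x=np.array([np.cos(a),np.sin(a)]); y=np.array([-x[1],x[0]])
for f in ('top0','w1'):
    d=pickle.load(open(f+'.pkl','rb')); P,m=cloud(d)
    for zl,zh in((.197,.204),(.182,.195)):
        k=m&(P[...,2]>zl)&(P[...,2]<zh)&(np.hypot(P[...,0]-.54,P[...,1]+.063)<.035)
        Q=P[k][:,:2]-[.54,-.063]
        print(f,zl,k.sum(),'sx',np.percentile(Q@x,[0,3,50,97,100]).round(4),'sy',np.percentile(Q@y,[0,3,50,97,100]).round(4))
E
```

```text
top0 0.197 252 sx [-0.0128 -0.0118 -0.0002  0.0114  0.012 ] sy [-0.0137 -0.0127 -0.0003  0.0124  0.0134]
top0 0.182 57 sx [-0.0128 -0.0093  0.0011  0.0116  0.0117] sy [-0.021  -0.0204 -0.0165  0.0129  0.0131]
w1 0.197 1404 sx [-0.0134 -0.0125  0.0001  0.0112  0.0119] sy [-0.0135 -0.0128  0.0001  0.0125  0.0133]
w1 0.182 360 sx [-0.0087 -0.0077  0.0049  0.0112  0.0114] sy [-0.0211 -0.0203 -0.0154  0.0091  0.0121]
```

```bash
python3 - <<'E'
from fit import *
q=np.load('q.npy')
r.move_linear([.541,-.0627,.23],rot=q,vel=.1)
r.move_linear([.541,-.0627,.179],rot=q,vel=.08)
print(r.current_t(),r.current_tool_pos(),r.current_contact_force())
r.set_gripper(0.6,40); r.sleep(.1)
print(r.current_opening(),r.current_contact_force())
r.set_gripper(0.0,40); r.sleep(.4)
print(r.current_t(),r.current_opening(),r.current_contact_force(),r.current_torque(),r.current_tool_pos())
for n in ('wrist','side'):
    d=snap(n); save(d,f'pics/{n}_g.png')
E
```

```text
4.9667 [ 0.54126796 -0.06275417  0.17938576] [-0.44183759  0.30275004  0.39822825]
0.5972126863661081 [-0.71568416  0.34733199  0.23182149]
6.2417 0.29365071907195545 [-3.73070544 -0.2848293   8.35018598] [-0.04829173  0.5056539   0.09246609] [ 0.54097729 -0.06289189  0.17979268]
```

View pics/wrist_g.png

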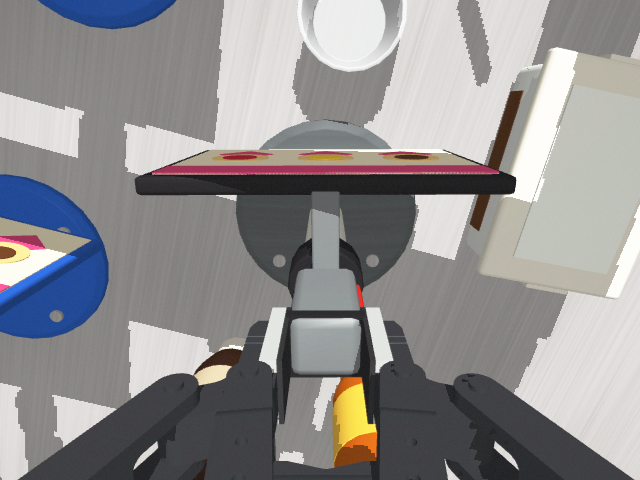

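View pics/side_g.png

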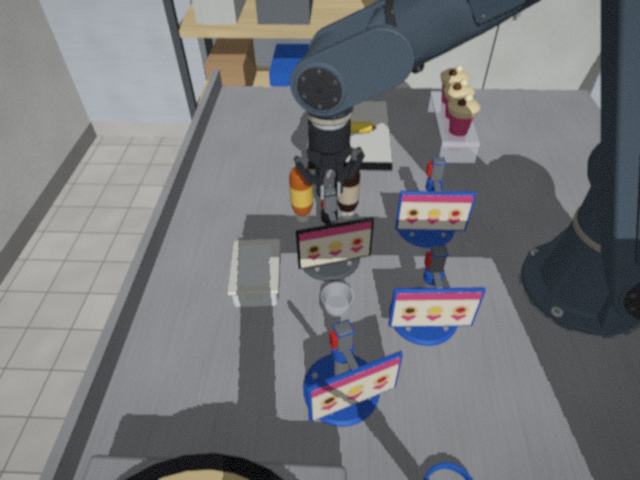

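The grip (325,345) is between the pads and the red button is hidden behind the right-hand pad. The 25 mm opening fits a fully pressed button. Now I'll lift.

```bash
python3 - <<'E'
from fit import *
q=np.load('q.npy')
def rep(): print(round(r.current_t(),2),np.round(r.current_tool_pos(),4),round(r.current_opening(),4),np.round(r.current_contact_force(),1),flush=True)
for z in (.199,.244,.269,.275,.279):
    r.move_linear([.541,-.0627,z],rot=q,vel=.05); rep()
r.sleep(.3); rep()
for n in ('wrist','side'):
    d=snap(n); save(d,f'pics/{n}_u.png'); pickle.dump(dict(d),open(n+'_u.pkl','wb'))
d=pickle.load(open('side_u.pkl','rb'))
a=cv2.resize(d['pixels'][110:310,240:400],(640,600*800//600),interpolation=cv2.INTER_CUBIC)
cv2.imwrite('pics/side_uc.png',cv2.resize(d['pixels'][120:300,260:400],(466,600),interpolation=cv2.INTER_CUBIC)[:,:,::-1])
E
```

```text
6.89 [ 0.5409 -0.0629  0.1992] 0.2961 [ 0.1 -3.5 -1.4]
7.94 [ 0.5409 -0.0629  0.2445] 0.2957 [ 0.1 -4.7 -2. ]
8.59 [ 0.5409 -0.0628  0.2696] 0.2976 [-0.9 -4.  -2.9]
8.86 [ 0.5409 -0.0628  0.2756] 0.2933 [-0.9 -4.7 -1.5]
9.11 [ 0.5409 -0.0629  0.2795] 0.2932 [-0.1 -5.  -2.2]
9.41 [ 0.5409 -0.0628  0.2795] 0.2938 [-0.9 -6.5 -1.6]
```

View pics/side_uc.png

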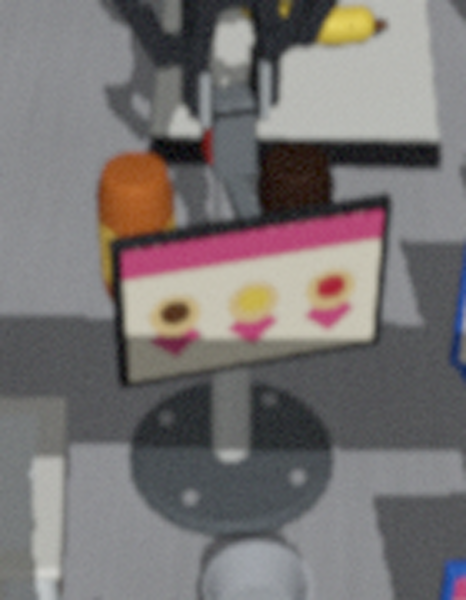

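View pics/wrist_u.png

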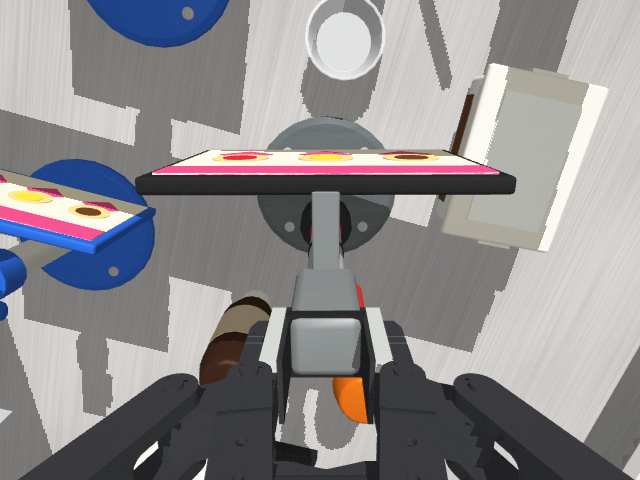

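The sign moved up with the hand and the grip looks unchanged in the wrist view (325,345). The rise is about 99.7 mm. I'll nudge up gently to feel the end stop.

```bash
python3 - <<'E'
from fit import *
q=np.load('q.npy')
for z in (.280,.281,.282):
    r.move_linear([.541,-.0627,z],rot=q,vel=.02); r.sleep(.2)
    f=r.current_contact_force(); print(round(r.current_t(),2),np.round(r.current_tool_pos(),4),round(r.current_opening(),4),np.round(f,1),flush=True)
    if f[2]<-9: break
d=snap('wrist'); save(d,'pics/w3.png')
cv2.imwrite('pics/w3c.png',cv2.resize(d['pixels'][180:400,230:430],(545,600),interpolation=cv2.INTER_CUBIC)[:,:,::-1])
fit(d,zl=.29,zh=.31)
P,m=cloud(d); pickle.dump(dict(d),open('w3.pkl','wb'))
s=m&(np.abs(P[...,0]-.526)<.08)&(np.abs(P[...,1]+.018)<.03)&(P[...,2]>.2)
s&=(np.hypot(P[...,0]-.54,P[...,1]+.063)>.05)
print('sign top z (0.152+mast):',np.percentile(P[s][:,2],[50,90,98]))
d=snap('top'); save(d,'pics/top3.png')
E
```

```text
9.96 [ 0.5409 -0.0628  0.2799] 0.2891 [ 1.4 -6.2 -6.8]
10.41 [ 0.5409 -0.0628  0.2799] 0.295 [  4.   -5.6 -15.6]
grip top n 7318 rect ((540.4991455078125, -64.0519790649414), (52.20951461791992, 26.397287368774414), 14.874654769897461) mean [ 0.5394 -0.0598  0.3006] mid-z 0.3008
sign 486 ((525.9467163085938, -13.570363998413086), (155.60740661621094, 1.023879051208496), 15.894225120544434) [ 9.6183401e-01  2.7363366e-01  5.4906152e+02 -6.7547374e+00]
sign top z (0.152+mast): [0.2523519  0.358657   0.36538175]
```

View pics/w3c.png

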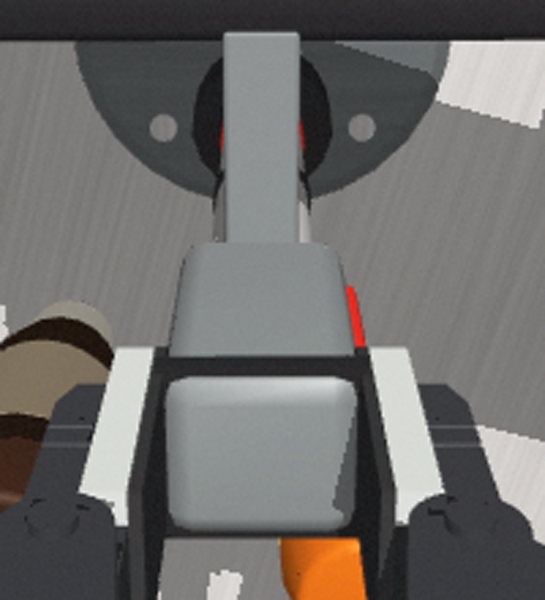

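View pics/top3.png

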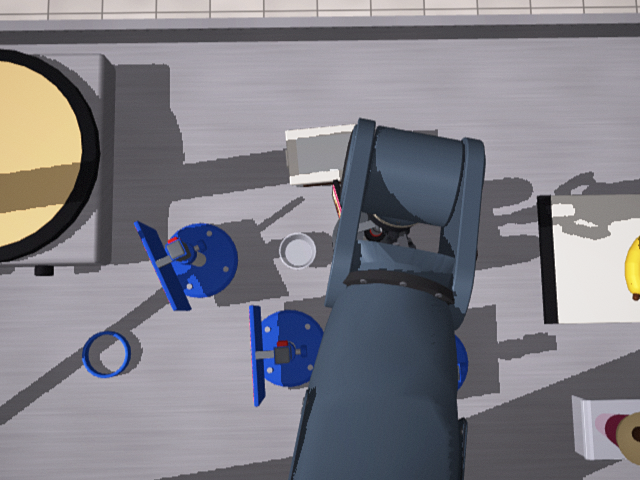

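The end stop is felt at -15 N. Red rings show at the collar (crop (222,135) and (300,135)), the grip top is at 0.300 m and the sign top at 0.252 m. I'll ease the push slightly, check it's still, and hand in.

```bash
python3 - <<'E'
from fit import *
q=np.load('q.npy')
def rep(): print(round(r.current_t(),2),np.round(r.current_tool_pos(),4),round(r.current_opening(),4),np.round(r.current_contact_force(),1),np.abs(r.current_qvel()).max().round(4),flush=True)
r.move_linear([.541,-.0627,.2803],rot=q,vel=.02)
r.sleep(.4); rep(); r.sleep(.4); rep()
d=snap('side'); save(d,'pics/side_f.png')
r.hand_in(); rep()
E
```

```text
11.16 [ 0.5409 -0.0628  0.2799] 0.2925 [ 1.2 -5.7 -9.2] 0.0024
11.56 [ 0.5409 -0.0629  0.2799] 0.2919 [  3.   -6.  -10.2] 0.0014
the job is handed in; nothing more can be done
the job is handed in; nothing more can be done
```

View pics/side_f.png

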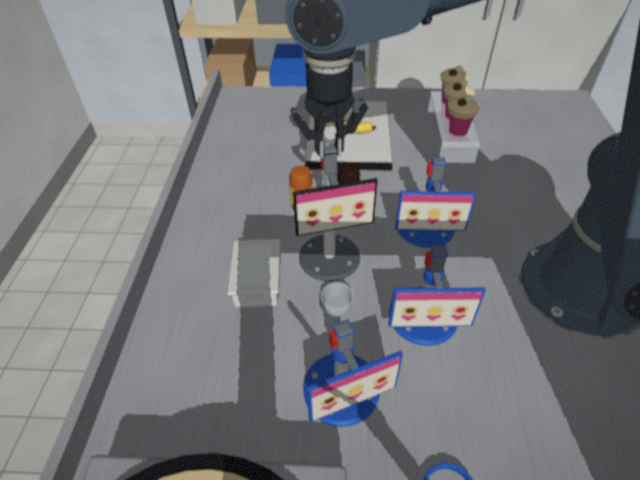

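The menu sign is up at its second stop. I handed in at about 11.6 s of the 32 s allowed, with the gripper still holding it and the button squeezed in. I gripped the black-framed stand across the button with a 40 N squeeze and drew it straight up at about 0.05 m/s.

- **Height:** the wrist camera put the grip top at 0.300 m and the sign's top edge at 0.252 m, so the mast is about 100 mm up. Red rings show at the collar, and the hand can be felt pressing up against the end stop with about 10 N.
- **Button and grip:** the finger opening stayed steady at about 25 mm, against the 28 mm stated for the button fully in. The button's travel can't be read directly, so I judged it from that opening and the wrist picture. The grip did not slip.
- **Other items:** the tub and pot are where they started, and both bottles are standing in the final side picture. The sign partly hides the bottles in that picture, so I did not measure their positions again.

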